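# Throw the interlocked switch bank of the finishing bench

## Task

Switch the finishing bench on: throw all three levers of the grey switch bank fully home, away from the robot. The bank is interlocked and lets them over only one at a time in an order that nobody has marked, so feel each lever gently, never strain one that is blocked (stay well under 20 N), and go on until all three are home; leave the other things on the bench where they are.

Things in the scene. Friction and masses are not known exactly. Their poses are not given: they have to be found in the camera images.
- bank: Grey steel box fixed to the bench, 190 (its x) x 270 (y) x 100 mm high. Origin: centre of its underside, on the bench. +x: throwing direction, away from the robot; +y: towards its left lever. Levers rise from slots in its top at y = 75, 0, -75 mm, x = 0, pivoting 20 mm above the bench. Hidden interlock: one lever is free; once home it frees a second, and that the third; order varies.
- grip_left (a point): Centre of the dark stained wooden grip of the left lever: a round grip 18 to 25 mm thick and 50 mm long along the lever, on a 12 mm steel shaft; 135 mm from the pivot axis, so about 150 mm above the bench; the top of the grip is 160 mm from the pivot axis.
- lever_left (a joint): Angle of the left lever's hub (rad): 0 = off, leaning 0.26 rad from upright to the bank's -x; 0.52 = fully home at its end stop, leaning 0.26 rad to +x (the grip travels 70 mm). Starts at 0 to 0.03. Stays where it is left; a free one moves at about 2 to 4 N at the grip. While blocked it stops hard at about 0.06 (8 mm at the grip).
- spring_left (a joint): Bend of the left lever's sprung shaft against its hub (rad): 0 unloaded, positive when pushed to +x; 30 N m per rad, so 0.045 means 10 N at the middle of the grip (6 mm of bend there); beyond 0.09, i.e. 20 N, the lever is overstrained.
- grip_middle (a point): Centre of the dark stained wooden grip of the middle lever: a round grip 18 to 25 mm thick and 50 mm long along the lever, on a 12 mm steel shaft; 135 mm from the pivot axis, so about 150 mm above the bench; the top of the grip is 160 mm from the pivot axis.
- lever_middle (a joint): Angle of the middle lever's hub (rad): 0 = off, leaning 0.26 rad from upright to the bank's -x; 0.52 = fully home at its end stop, leaning 0.26 rad to +x (the grip travels 70 mm). Starts at 0 to 0.03. Stays where it is left; a free one moves at about 2 to 4 N at the grip. While blocked it stops hard at about 0.06 (8 mm at the grip).
- spring_middle (a joint): Bend of the middle lever's sprung shaft against its hub (rad): 0 unloaded, positive when pushed to +x; 30 N m per rad, so 0.045 means 10 N at the middle of the grip (6 mm of bend there); beyond 0.09, i.e. 20 N, the lever is overstrained.
- grip_right (a point): Centre of the dark stained wooden grip of the right lever: a round grip 18 to 25 mm thick and 50 mm long along the lever, on a 12 mm steel shaft; 135 mm from the pivot axis, so about 150 mm above the bench; the top of the grip is 160 mm from the pivot axis.
- lever_right (a joint): Angle of the right lever's hub (rad): 0 = off, leaning 0.26 rad from upright to the bank's -x; 0.52 = fully home at its end stop, leaning 0.26 rad to +x (the grip travels 70 mm). Starts at 0 to 0.03. Stays where it is left; a free one moves at about 2 to 4 N at the grip. While blocked it stops hard at about 0.06 (8 mm at the grip).
- spring_right (a joint): Bend of the right lever's sprung shaft against its hub (rad): 0 unloaded, positive when pushed to +x; 30 N m per rad, so 0.045 means 10 N at the middle of the grip (6 mm of bend there); beyond 0.09, i.e. 20 N, the lever is overstrained.
- sanding_block: Bystander: cork sanding block 32 x 90 x 22, lying on the rear part of the bank's top. Sizes in mm; origin at the centre of its underside. Leave it alone.
- glove_box: Bystander: yellow and black cardboard glove box 115 x 230 x 75, behind the bank. Sizes in mm; origin at the centre of its underside. Leave it alone.
- mixing_cup: Bystander: yellow open plastic cup, rim radius 40, height 100, left of the bank. Sizes in mm; origin at the centre of its underside. Leave it alone.
- stain_tin: Bystander: bare metal tin, radius 35, height 90, right of the bank. Sizes in mm; origin at the centre of its underside. Leave it alone.
- brush: Bystander: paint brush lying along the right side of the bank. Sizes in mm; origin at the centre of its underside. Leave it alone.
- oak_sample: Bystander: dark stained board 60 x 130 x 10 lying in front of the bank, on the robot's side. Sizes in mm; origin at the centre of its underside. Leave it alone.
- oak_offcut: Bystander: pale wooden block 50 x 60 x 30, left of the bank. Sizes in mm; origin at the centre of its underside. Leave it alone.

How it is judged:
By the outcome, as a careful person would: the job done as asked, in the order asked, and still so for the second after the job is handed in, with the robot touching nothing.
It also fails if it takes over 58 s, if anything falls off the work surface, if the arm or the gripper's body presses on something with over 40 N, if the wrist force passes 120 N, or if a joint passes its speed limit or range.

## Robot

A 7-joint arm with a two-finger parallel gripper is mounted at the origin on the work surface. World frame = base frame: x ahead of the robot, y to its left, z up, the work surface at z = 0. Lengths are in m, angles in degrees, forces in N, time in s.
With the tool pointing down it reaches from about 0.35 to 0.775 m from the base axis. Payload 3.1 kg.
Tool frame: the origin (TCP) lies on the centre line of the jaws, within the pads' length; the fingertips stand 17 mm ahead of it and the grasp point (between the pads) lies 2 mm behind it (robot.tip_reach is the distance from the TCP to the fingertips, in m); z points along the fingers, y is the line along which they close (so a half turn about z gives the same grasp; the last joint's range is limited). The gripper opens to 85 mm and grips with 20 to 120 N. Pads are 22 mm wide; open, the fingers measure 114 mm over their backs; the gripper's body (76 mm by 85 mm) begins 54 mm behind the grasp point. The pads swing forward as they close: fully open they stand 13 mm farther back than shut.
Start: joints at [74.387, 17.813, 0.802, 86.603, -0.252, 75.585, -1.558], TCP at [0.126, -0.535, 0.248] pointing down, gripper open.
Joint ranges: [-154.91, 154.91], [-16.99, 109.72], [-72.82, 74.43], [7.12, 147.25], [-82.49, 262.49], [11.32, 116.49], [-174.64, 174.64]. Speed limits (degrees/s): [159.86, 159.86, 180, 180, 180, 180, 180].

## Interface

Orientations are given as [roll, pitch, yaw] about the fixed x, y, z axes, in that order (R = Rz(yaw) Ry(pitch) Rx(roll)).
In Python, from station import robot, fingers, vision, workorder, recognise gives the robot as it stands. Calls block until the motion is done:
- robot.move_to(position, orientation): joint-space move of the TCP to a pose.
- robot.line_to(position, orientation=None, velocity=0.15, f_stop=None): straight line of the TCP; orientation=None keeps the orientation; velocity is the mean speed in m/s. With f_stop (N) it stops when the force on the tool has changed by that much, and returns True; else False.
- robot.move_j(angles): joint-space move.
- fingers.gripper_to(opening, force=None): opening from 0.0 (shut) to 1.0 (fully open); force is the grip in N (None keeps the last); returns when the fingers have stopped.
- robot.pause(seconds).
- robot.inverse_kinematics(position, orientation): joint angles nearest the present ones, or None.
- vision.grab_frame(name): name is "scene" or "top"; returns the picture (384x512x3 uint8, red, green, blue); there is no depth.
- vision.calibration(name): a dict with "mtx" (3x3 intrinsics, pixels), "k1" (the pictures are not rectified: a ray, as slopes to the right and down, at radius r is drawn at 1 + k1 r^2 times it, then the intrinsics apply), "extrinsics" (4x4, takes a point from world to camera coordinates). Camera axes: x right, y up, looking along -z (the intrinsics and any distortion apply to the point x, -y, -z); pixel columns grow to the right and rows downward; lengths in m; the calibration is good to about 2 mm. A picture is of the moment at which its call begins. calibration takes no time and is no camera call.
A pose or a line that the arm cannot do raises robot.PlanningError and nothing moves.
- workorder.close_job(): hands the job in; it is judged then, once.
Trained networks look in the newest picture that a camera, given by its name, has taken for a name from the list of things; names that differ only in an ending like _2 or _b are one class to them, and where a whole thing is asked for, a point or a joint stands for the part that bears it (a point fixed in the world has none). Each returns a list of dicts, best first, with "p" (0 to 1); they miss things now and then, are a little off and sometimes report something else, mostly with a low value. They report only what shows in the picture. A call takes as long as a camera call.
- recognise(label, camera): "rect" ([centre column, centre row, width, height] in pixels, round what is visible of it).
Readings, each from a call of its own:
- robot.current_time_s(): time.
- robot.current_joint_positions(): joint angles.
- robot.current_dq(): joint speeds.
- robot.current_joint_torque(): joint torques, N m.
- robot.current_tool_pos(): TCP position.
- robot.current_eef_rot(): TCP orientation.
- robot.current_contact_force(): force on the tool from outside, world axes, zero at the start.
- robot.current_torque(): the same for the moment, N m.
- robot.current_finger_gap(): opening from 0.0 (shut) to 1.0 (fully open).
- robot.current_gripper_force(): force on a finger pad.
Only numpy, scipy, OpenCV 4.12 (cv2) and the standard library are available. Lean on these libraries where they do the work, as an engineer would, in place of code of your own. Each camera call takes 0.05 s, during which the arm holds its last target. There are 200 camera calls.

## Working session

There is one attempt and no reset: what is moved stays moved. The work goes in short steps, each a Python script; the robot and the scene stay as the last script left them, time stands still between calls to the robot, and variables do not carry over. Pictures are saved under pics/ and viewed, at most 10 in all, crops included, and the job is handed in when it is done.

```bash
mkdir -p pics; ls
python3 - <<'E'
from station import robot, fingers, vision, recognise
import cv2,numpy as np
for c in ("scene","top"):
    im=vision.grab_frame(c); cv2.imwrite(f"pics/{c}0.png",im[:,:,::-1])
    k=vision.calibration(c); print(c,np.round(k["mtx"],1).tolist(),k["k1"],np.round(k["extrinsics"],3).tolist())
    for l in ("bank","grip_left","grip_middle","grip_right","sanding_block","glove_box","mixing_cup","stain_tin"):
        print(l,[(np.round(d["rect"],1).tolist(),round(d["p"],2)) for d in recognise(l,c)[:4]])
print(robot.current_time_s(),robot.current_eef_rot(),robot.current_contact_force())
E
```

```text
pics
scene [[478.6, 0.0, 254.3], [0.0, 478.6, 188.5], [0.0, 0.0, 1.0]] -0.08680082332712832 [[-0.518, 0.855, -0.014, 0.298], [-0.729, -0.433, 0.531, 0.383], [0.448, 0.285, 0.847, -1.58], [0.0, 0.0, 0.0, 1.0]]
bank [([190.9, 160.6, 49.9, 50.7], 0.62), ([248.3, 186.4, 124.2, 108.9], 0.59)]
grip_left [([191.9, 159.5, 48.9, 55.0], 0.65), ([281.2, 168.8, 13.5, 29.4], 0.57)]
grip_middle [([256.6, 157.1, 9.5, 28.4], 0.64), ([249.8, 186.9, 124.7, 106.3], 0.38)]
grip_right [([229.8, 146.6, 9.6, 22.6], 0.66)]
sanding_block [([220.6, 186.1, 41.6, 23.1], 0.67)]
glove_box []
mixing_cup [([328.9, 197.1, 31.9, 43.1], 0.86)]
stain_tin [([158.5, 162.7, 24.4, 37.4], 0.77)]
top [[403.5, 0.0, 251.4], [0.0, 403.5, 191.7], [0.0, 0.0, 1.0]] 0.03744279352002831 [[0.011, -1.0, -0.008, -0.001], [0.998, 0.01, 0.06, -0.624], [-0.06, -0.009, 0.998, -0.953], [0.0, 0.0, 0.0, 1.0]]
bank [([263.1, 217.6, 133.8, 96.5], 0.76), ([346.4, 224.4, 18.1, 84.9], 0.64)]
grip_left [([303.0, 231.5, 9.0, 20.2], 0.66), ([230.5, 233.3, 9.6, 18.7], 0.55), ([265.5, 232.6, 7.3, 11.0], 0.18)]
grip_middle [([267.1, 234.4, 10.5, 9.9], 0.59)]
grip_right [([303.3, 230.6, 12.2, 17.7], 0.68)]
sanding_block [([282.9, 182.9, 41.4, 13.5], 0.56)]
glove_box [([261.6, 136.4, 109.8, 64.1], 0.82)]
mixing_cup [([174.1, 248.8, 37.9, 36.1], 0.88)]
stain_tin [([379.0, 191.7, 36.2, 32.5], 0.87)]
0.9 [1.79996277e+02 5.89863295e-04 1.32261699e+01] [ 0.87087034 -0.29735905  0.74447831]
```

View pics/scene0.png

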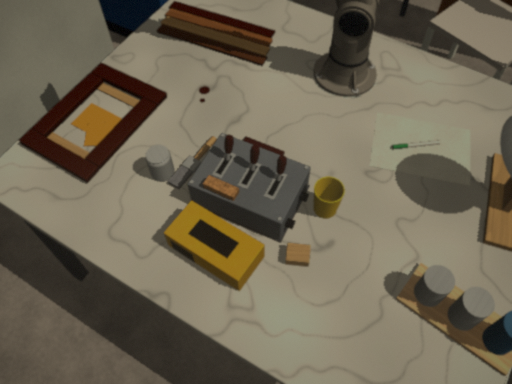

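View pics/top0.png

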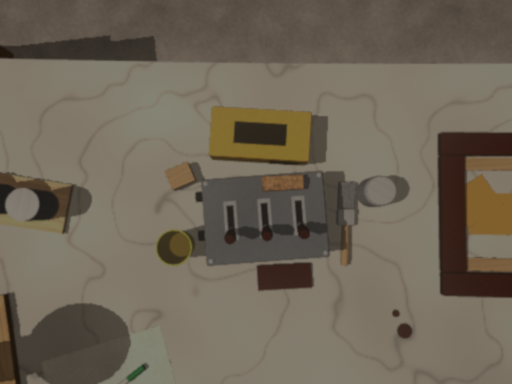

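Top view: the grips are at about (230,238), (267,235) and (304,233). The bank is yawed slightly, with its top corners near (204,182), (323,174), (328,257) and (210,264). Next I'll convert these to world positions.

```bash
cat > h.py <<'E'
import numpy as np, cv2
from station import vision
def ray(cam,u,v,z):
    k=vision.calibration(cam); K=k["mtx"]; E=np.array(k["extrinsics"])
    p=np.array([(u-K[0][2])/K[0][0],(v-K[1][2])/K[1][1]]); s=p.copy()
    for _ in range(20): s=p/(1+k["k1"]*(s@s))
    R,t=E[:3,:3],E[:3,3]; d=R.T@np.array([s[0],-s[1],-1]); c=-R.T@t
    return c+d*(z-c[2])/d[2]
def proj(cam,P):
    k=vision.calibration(cam); E=np.array(k["extrinsics"]); K=np.array(k["mtx"])
    q=E[:3,:3]@P+E[:3,3]; s=np.array([q[0],-q[1]])/-q[2]; s=s*(1+k["k1"]*(s@s))
    return s*[K[0,0],K[1,1]]+K[:2,2]
E
python3 - <<'E'
from h import *
im=cv2.imread("pics/top0.png")[160:280,185:345]
cv2.imwrite("pics/c.png",cv2.resize(im,None,fx=5,fy=5,interpolation=cv2.INTER_CUBIC))
for u,v in ((204,182),(323,174),(328,257),(210,264)): print("corner",ray("top",u,v,.1).round(4))
for u,v in ((230,238),(267,235),(304,233)): print("grip top",ray("top",u,v,.17).round(4))
for n,(u,v) in dict(l=(281.2,166),m=(255,156),r=(229.5,145)).items(): print(n,"scene grip",ray("scene",u,v,.15).round(4))
E
```

```text
corner [0.6395 0.1104 0.1   ]
corner [ 0.6599 -0.1521  0.1   ]
corner [ 0.4785 -0.1629  0.1   ]
corner [0.4602 0.094  0.1   ]
grip top [0.5209 0.047  0.17  ]
grip top [ 0.5277 -0.0276  0.17  ]
grip top [ 0.5326 -0.1022  0.17  ]
l scene grip [0.5268 0.0512 0.15  ]
m scene grip [ 0.5338 -0.0215  0.15  ]
r scene grip [ 0.5374 -0.0966  0.15  ]
```

View pics/c.png

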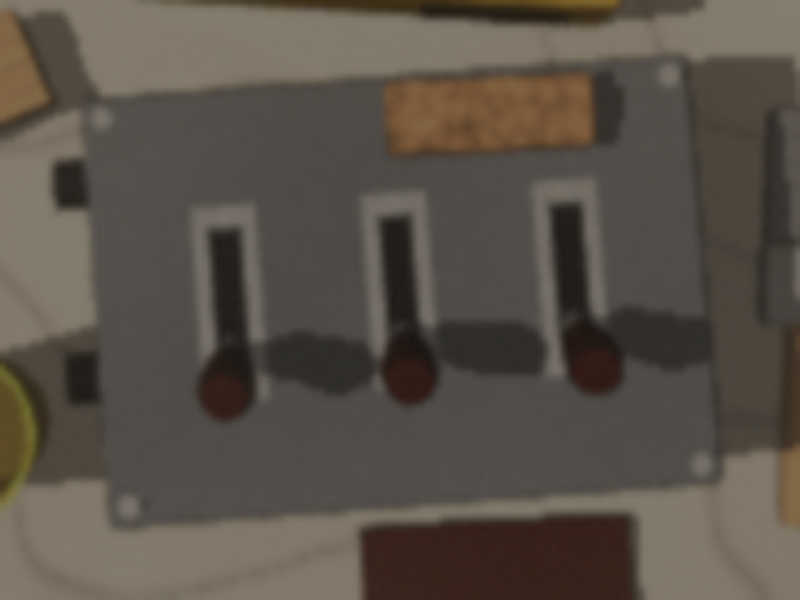

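The crop shows all three levers at off. The top corners are at crop (83,100), (688,58), (718,482) and (112,527), and the grip tops at (224,395), (409,374) and (594,362). I'll start probing gently now, with the fingers shut and pushing along the bank's +x.

```bash
cat >> h.py <<'E'
c=[ray("top",185+a/5,160+b/5,.1)[:2] for a,b in ((83,100),(688,58),(718,482),(112,527))]
O=np.mean(c,0); ax=(c[0]+c[1]-c[2]-c[3]); ay=(c[0]+c[3]-c[1]-c[2])
yaw=np.mean([np.arctan2(ax[1],ax[0]),np.arctan2(-ay[0],ay[1])])
X=np.array([np.cos(yaw),np.sin(yaw)]); Y=np.array([-X[1],X[0]])
LY=dict(left=.075,middle=0,right=-.075)
def W(x,y,z=.162): return np.r_[O+X*x+Y*y,z].tolist()
def loc(p): d=np.array(p[:2])-O; return np.array([d@X,d@Y])
ORI=[180,0,float(np.degrees(yaw))]
START,END=-.085,.05
E
python3 - <<'E'
from h import *
from station import robot,fingers
print(O,np.degrees(yaw),np.linalg.norm(ax)/2,np.linalg.norm(ay)/2)
for a,b in ((224,395),(409,374),(594,362)): print("grip loc",loc(ray("top",185+a/5,160+b/5,.173)).round(4))
fingers.gripper_to(0.0,force=30)
p=W(-.10,-.075); print(robot.inverse_kinematics(p,ORI),robot.inverse_kinematics(W(.02,.075),ORI))
robot.move_to(W(-.10,-.075,.26),ORI); robot.line_to(p)
print(robot.current_time_s(),robot.current_contact_force(),loc(robot.current_tool_pos()),robot.current_eef_rot())
E
```

```text
[ 0.56150451 -0.02499059] 4.605957665603406 0.18667510076108754 0.26634504582453866
grip loc [-0.0365  0.0753]
grip loc [-0.0333  0.0005]
grip loc [-0.0336 -0.0739]
[ 35.70059922  16.17020441 -29.90222944 103.85437506   9.01898227
  62.3301233  -82.82199302] [  25.17282194   32.11502273  -47.43153494   88.32786362   24.55047338
   70.44220087 -111.59450722]
4.4417 [ 0.74778974 -0.05966602  0.52550576] [-0.0993035  -0.07537079] [ 1.79976836e+02 -9.03735689e-02  4.57867125e+00]
```

```bash
cat >> h.py <<'E'
from station import robot
def probe(n,f=7,v=.04):
    y=LY[n]
    # gentle pre-touch finds contact, then push
    if abs(loc(robot.current_tool_pos())[1]-y)>.01: robot.line_to(W(-.09,y),ORI,.15)
    a=robot.line_to(W(-.02,y),ORI,.025,f_stop=1.8); x0=loc(robot.current_tool_pos())[0]
    b=robot.line_to(W(.05,y),ORI,v,f_stop=f); x1=loc(robot.current_tool_pos())[0]
    F=robot.current_contact_force()
    print(n,a,b,"contact %.4f stop %.4f"%(x0,x1),F.round(1),"t %.1f"%robot.current_time_s())
    robot.line_to(W(-.09,y),ORI,.15)
    return x1
E
python3 - <<'E'
from h import *
probe("right")
E
```

```text
right True True contact -0.0561 stop -0.0467 [-4.2  0.2  3.1] t 7.0
```

Run:
```python
from h import *
for n in ("middle","left"):
    if probe(n)>-.03: break
```

```text
middle True True contact -0.0553 stop 0.0160 [-4.9  0.3  5.7] t 11.4
```

Run:
```python
from h import *
r=probe("left")
if r<-.03: probe("right")
```

```text
left True True contact -0.0565 stop 0.0156 [-4.6 -0.2  6.7] t 16.1
```

Run:
```python
from h import *
probe("right")
robot.line_to(W(-.09,-.075,.26)); robot.move_to(W(-.14,-.075,.3),ORI)
for c in ("top","scene"):
    im=vision.grab_frame(c)[:,:,::-1]
    im=im[140:280,170:350] if c=="top" else im[110:250,140:320]
    cv2.imwrite(f"pics/{c}1.png",cv2.resize(im,None,fx=4,fy=4,interpolation=cv2.INTER_CUBIC))
```

```text
right True True contact -0.0490 stop 0.0168 [-5.2 -0.   6.2] t 21.4
```

View pics/top1.png

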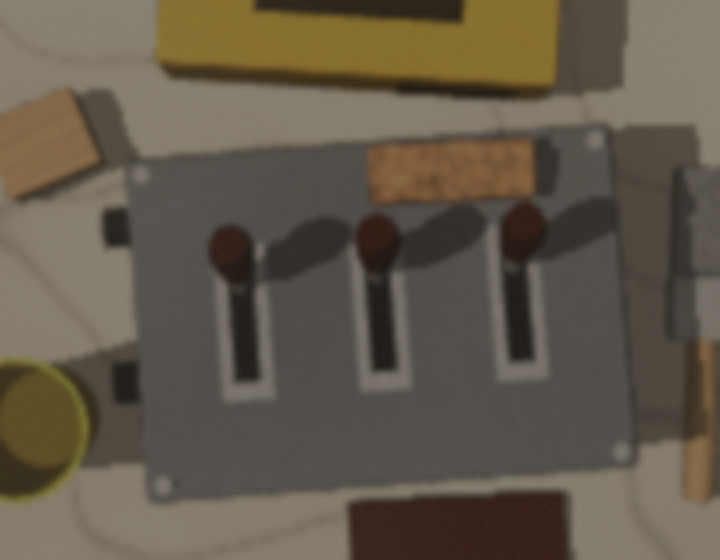

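View pics/scene1.png

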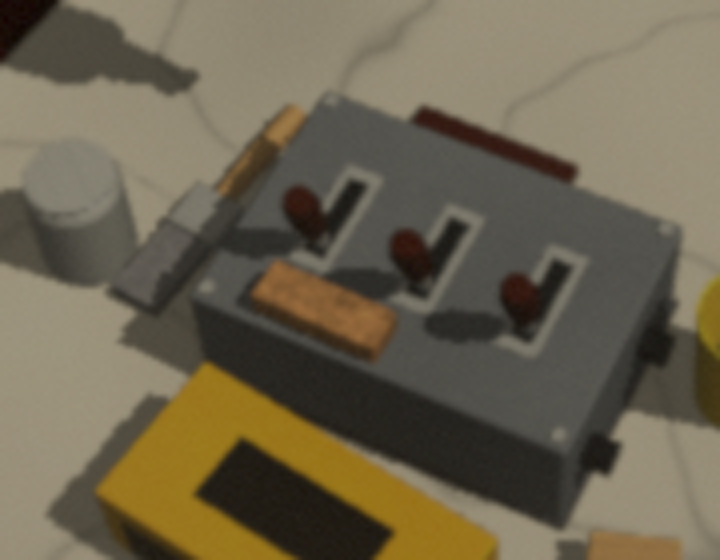

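All three levers are over: grip tops at crop (231,240), (377,230) and (523,220), and the bystanders haven't moved. Before handing in, I'll give each one a slightly firmer push, still well under 20 N, to confirm it sits on its end stop.

Run:
```python
from h import *
for a,b in ((231,240),(377,230),(523,220)): print(loc(ray("top",170+a/4,140+b/4,.174)).round(4))
robot.line_to(W(-.09,-.075,.26),ORI); robot.line_to(W(-.09,-.075),ORI)
for n in ("right","middle","left"):
    y=LY[n]
    robot.line_to(W(-.09,y),ORI,.2); robot.line_to(W(.0,y),ORI,.12,f_stop=6)
    a=robot.line_to(W(.03,y),ORI,.02,f_stop=10); x=loc(robot.current_tool_pos())[0]
    print(n,a,x.round(4),robot.current_contact_force().round(1),robot.current_time_s())
    robot.line_to(W(-.09,y),ORI,.2)
robot.line_to(W(-.09,.075,.3),ORI)
im=vision.grab_frame("top")[140:280,170:350,::-1]
cv2.imwrite("pics/top2.png",cv2.resize(im,None,fx=4,fy=4,interpolation=cv2.INTER_CUBIC))
print(robot.current_time_s())
```

```text
[0.042  0.0742]
[0.0419 0.0003]
[ 0.0418 -0.0735]
right True 0.0178 [-6.  -0.1  6.1] 27.1333
middle True 0.0172 [-5.8 -1.8  6.8] 30.35
left True 0.0167 [-6.  -1.   6.8] 33.55
35.35
```

View pics/top2.png

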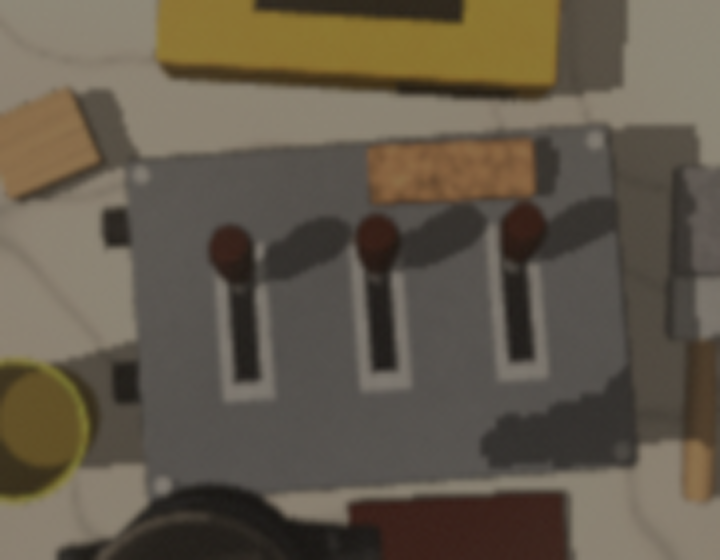

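The grips didn't move under the firmer push (still at crop (231,240), (377,230) and (523,220)). They are on their end stops at about +42 mm, and the tool is clear.

```bash
python3 -c "
from station import workorder
print(workorder.close_job())"
```

```text
the job is handed in; nothing more can be done
None
```

All three levers are home (order: middle, left, right), measured forces stayed under about 10 N, the bystanders did not move in the pictures, and the job is handed in at about 35 s on the robot clock.

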